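Swap the nut driver and the bolt back to their own boxes

TASK

The nut driver with the blue handle and the big hex bolt have been put away in each other's boxes. First take the nut driver out of the sloped gray parts box and lay it flat on the floor of the red tool tray; then put the bolt into the compartment that the nut driver came from, lying lengthwise up and down the slope on the compartment's floor. Set each one right down before letting go instead of dropping it, and leave everything else, including the two other parts in the parts box, where it is.

Things in the scene. Friction and masses are not known exactly. Their poses are not given: they have to be found in the camera images.
- partsbox: Fixed gray parts box, 290 mm wide; 3 compartments slope 40 degrees, high end to the robot. Origin: footprint centre on the bench; x downhill (away from the robot), y across, z up. A carry-handle bar spans it, 165 mm up the slope from the floor's lower end, 150 mm off the floor plane: it blocks straight-down access; square to the slope (tilt 40 degrees, fingers down and towards the robot) is free.
- bin0 (a point): Centre of the floor of compartment 0 of the parts box (-y side). Site x points up the slope, y across, z square off the floor. Inside 165 mm (x) by 90 mm (y); the side walls and the upper end wall stand 40 mm and the lower end wall 30 mm off the floor, 4 mm thick.
- bin1 (a point): Centre of the floor of compartment 1 of the parts box (middle). Site x points up the slope, y across, z square off the floor. Inside 165 mm (x) by 90 mm (y); the side walls and the upper end wall stand 40 mm and the lower end wall 30 mm off the floor, 4 mm thick.
- bin2 (a point): Centre of the floor of compartment 2 of the parts box (+y side). Site x points up the slope, y across, z square off the floor. Inside 165 mm (x) by 90 mm (y); the side walls and the upper end wall stand 40 mm and the lower end wall 30 mm off the floor, 4 mm thick.
- driver: Loose chrome nut driver, 140 mm long along its x, 0.2 kg. Origin on its axis at mid-length. Blue hex handle x -70 to +10 mm, 12 mm shaft to +45, chrome hex socket to +70; both hexes 28 mm across flats (along its z), 32 mm over corners (along y). Axis lies 14 mm above its support. Balances near x = -5. Starts in one compartment, along the slope, handle uphill.
- tray: Fixed red painted steel tool tray, 178 (x) x 192 (y) x 28 mm high, walls and floor 4 mm; one divider along x makes two lanes 90 mm wide and 170 mm long. Origin at the centre of its underside.
- lane0 (a point): Centre of the floor (4 mm above the bench) of the tray's -y lane, where the bolt starts; frame as the tray's.
- lane1 (a point): Centre of the floor (4 mm above the bench) of the tray's +y lane, empty at the start; frame as the tray's.
- bolt: Loose dark steel hex bolt with a nut on it, 130 mm long along its x, 0.4 kg. Origin on its axis at mid-length, near the balance point. Head x -65 to -49 mm, nut +42 to +58, both 32 mm across flats (37 mm over corners, along y); round shank 20 mm in diameter. Lies on head and nut, axis 16 mm above its support. Starts in the tray's -y lane.
- nipple: Loose brass pipe nipple, 140 mm long (x), 25 mm in diameter with a 28 mm hexagon in the middle; origin at its centre. Lies in another compartment; leave it alone.
- hinge: Loose gray spring hinge, folded flat, 140 mm long (x) by 60 mm, 16 mm thick at the barrel; origin mid-length, 14 mm above its underside. Lies in the third compartment; leave it alone.
- hammer: Loose tack hammer, 250 mm long, lying at the back of the bench. Leave it alone.
- funnel: Loose red plastic funnel, 110 mm across and 115 mm high, standing mouth down at the back of the bench; origin under its centre. Leave it alone.
- jar: Loose amber glass jar, 70 mm across, 95 mm high, at the right side of the bench; origin under its centre. Leave it alone.
- tub: Loose closed tub of putty, yellow, 90 mm across, 45 mm high, at the left side of the bench; origin under its centre. Leave it alone.
Mind the look-alikes: they are no part of the job. What is meant by the bolt is not pink, and is the larger of those in its own colour.

How it is judged:
On the way, in this order (a step that is already met when the one before it is completed fails the run):
1. the nut driver is set down in the tray (its axis within 28 mm of the tray's underside, level within about 8 degrees) while the fingers still hold it (x of driver in the frame of tray between -0.07 and 0.07 m and y of driver in the frame of tray between -0.09 and 0.09 m and z of driver in the frame of tray between 0.005 and 0.028 m and angle between driver's own x axis and vertical between 1.42 and 1.72 rad and contact force between the fingers and driver above 0.5 N), for 0.1 s.
2. then the bolt is set down in the free compartment, within 10 mm of lying on its floor, while the fingers still hold it (((x of bolt in the frame of bin0 between -0.06 and 0.06 m and y of bolt in the frame of bin0 between -0.045 and 0.045 m and z of bolt in the frame of bin0 between 0.005 and 0.026 m and (y of nipple in the frame of bin0 below -0.047 m or y of nipple in the frame of bin0 above 0.047 m) and (y of hinge in the frame of bin0 below -0.047 m or y of hinge in the frame of bin0 above 0.047 m) and angle between the x axis of bolt and the x axis of bin0, either way round below 0.4 rad) or (x of bolt in the frame of bin1 between -0.06 and 0.06 m and y of bolt in the frame of bin1 between -0.045 and 0.045 m and z of bolt in the frame of bin1 between 0.005 and 0.026 m and (y of nipple in the frame of bin1 below -0.047 m or y of nipple in the frame of bin1 above 0.047 m) and (y of hinge in the frame of bin1 below -0.047 m or y of hinge in the frame of bin1 above 0.047 m) and angle between the x axis of bolt and the x axis of bin1, either way round below 0.4 rad) or (x of bolt in the frame of bin2 between -0.06 and 0.06 m and y of bolt in the frame of bin2 between -0.045 and 0.045 m and z of bolt in the frame of bin2 between 0.005 and 0.026 m and (y of nipple in the frame of bin2 below -0.047 m or y of nipple in the frame of bin2 above 0.047 m) and (y of hinge in the frame of bin2 below -0.047 m or y of hinge in the frame of bin2 above 0.047 m) and angle between the x axis of bolt and the x axis of bin2, either way round below 0.4 rad)) and contact force between the fingers and bolt above 0.5 N), for 0.1 s.
At the end, for the whole second after the job is handed in: The driver lies level (within 8 degrees) on the tray floor, axis under 28 mm above its underside; the bolt lies in the compartment with neither nipple nor hinge, axis under 26 mm off the sloped floor and within 23 degrees of the slope; both at rest (x of driver in the frame of tray between -0.07 and 0.07 m and y of driver in the frame of tray between -0.09 and 0.09 m and z of driver in the frame of tray between 0.005 and 0.028 m and angle between driver's own x axis and vertical between 1.42 and 1.72 rad and ((x of bolt in the frame of bin0 between -0.06 and 0.06 m and y of bolt in the frame of bin0 between -0.045 and 0.045 m and z of bolt in the frame of bin0 between 0.005 and 0.026 m and (y of nipple in the frame of bin0 below -0.047 m or y of nipple in the frame of bin0 above 0.047 m) and (y of hinge in the frame of bin0 below -0.047 m or y of hinge in the frame of bin0 above 0.047 m) and angle between the x axis of bolt and the x axis of bin0, either way round below 0.4 rad) or (x of bolt in the frame of bin1 between -0.06 and 0.06 m and y of bolt in the frame of bin1 between -0.045 and 0.045 m and z of bolt in the frame of bin1 between 0.005 and 0.026 m and (y of nipple in the frame of bin1 below -0.047 m or y of nipple in the frame of bin1 above 0.047 m) and (y of hinge in the frame of bin1 below -0.047 m or y of hinge in the frame of bin1 above 0.047 m) and angle between the x axis of bolt and the x axis of bin1, either way round below 0.4 rad) or (x of bolt in the frame of bin2 between -0.06 and 0.06 m and y of bolt in the frame of bin2 between -0.045 and 0.045 m and z of bolt in the frame of bin2 between 0.005 and 0.026 m and (y of nipple in the frame of bin2 below -0.047 m or y of nipple in the frame of bin2 above 0.047 m) and (y of hinge in the frame of bin2 below -0.047 m or y of hinge in the frame of bin2 above 0.047 m) and angle between the x axis of bolt and the x axis of bin2, either way round below 0.4 rad)) and linear speed of each of driver, bolt below 0.02 m/s and angular speed of each of driver, bolt below 0.2 rad/s); the robot touches nothing.
It fails at once if the pipe nipple or the hinge in the parts box is moved by more than 20 mm (distance of any of nipple, hinge from where it was at the start of the episode above 0.02 m).
It fails at once if the hammer, funnel, jar or tub is moved by more than 30 mm (distance of any of hammer, funnel, jar, tub from where it was at the start of the episode above 0.03 m).
It also fails if it takes over 72 s, if anything falls off the work surface, if the arm or the gripper's body presses on something with over 40 N, if the wrist force passes 120 N, or if a joint passes its speed limit or range.

ROBOT

A 6-joint arm with a two-finger parallel gripper is mounted at the origin on the work surface. World frame = base frame: x ahead of the robot, y to its left, z up, the work surface at z = 0. Lengths are in m, angles in rad, forces in N, time in s.
With the tool pointing down it reaches from about 0.35 to 0.725 m from the base axis. Payload 6 kg.
Tool frame: the origin (TCP) lies between the finger pads; the fingertips stand tips_ahead ahead of it and the grasp point (between the pads) is the TCP (tips_ahead is the distance from the TCP to the fingertips, in m); z points along the fingers, y is the line along which they close (so a half turn about z gives the same grasp; the last joint's range is limited). The gripper opens to 85 mm and grips with 20 to 120 N. Pads are 22 mm wide; open, the fingers measure 114 mm over their backs; the gripper's body (76 mm by 85 mm) begins 54 mm behind the grasp point. The pads swing forward as they close: fully open they stand 13 mm farther back than shut.
Start: joints at [1.519, 0.04, 0.085, 0, -1.615, -0.334], TCP at [0.226, 0.556, 0.25] pointing down, gripper open.
Joint ranges: [-2.56, 2.56], [-1.29, 2.01], [-1.08, 1.49], [-3.29, 1.98], [-2.81, -0.18], [-2.99, 2.99]. Speed limits (rad/s): [2.57, 2.57, 3.01, 3.14, 3.14, 3.14].

INTERFACE

Orientations are given as a 3x3 rotation matrix whose columns are the frame's x, y, z axes.
In Python, from rig import sense, snapshot, camera_info, finish_job, tips_ahead gives the robot as it stands.
- The arm moves only by the shell command python3 -m pendant 'ROWS' [FORCE]. ROWS is JSON, a list of rows, each a list of 7 numbers: the shift along the tool's x, y, z normalised to -1 to 1, where 1 is 0.25 m, then the turn, a rotation vector about the tool's x, y, z normalised to -1 to 1, where 1 is pi rad, then the opening, from 0 (shut) to 1 (fully open). A call has 1 to 20 rows; each row shifts and turns the commanded pose from where the row before left it, along the tool's axes as they then stand; what a row does not reach is not made up. A row lasts 1/12 s, in which the tool goes at most 41.7 mm and 7.16 degrees, less where a joint would pass 70% of its speed; a pose out of reach is approached as far as the arm can. A call with a number of a shift or a turn outside -1 to 1 is refused whole. A call with a gripper value outside its range is refused whole. The fingers move at their own pace and stop on an object; FORCE is the grip in N (left out, the last holds). Time passes only in rows, so rows that do not move let the fingers close. It gives the time, the measured TCP pose, the force, the opening and the grip force at its end, in the units of the state.
- sense(): the state, without advancing time (a new reading comes with each control period).
- snapshot(name): name is "side" or "top"; returns the picture (420x560x3 uint8, blue, green, red); there is no depth.
- camera_info(name): a dict with "intrinsics" (3x3 intrinsics, pixels), "R" (3x3) and "t" (3): a world point X has camera coordinates R X + t. Camera axes: x right, y down, z forward; pixel columns grow to the right and rows downward; lengths in m; the calibration is good to about 2 mm. A picture is of the moment at which its call begins. camera_info takes no time and is no camera call.
- finish_job(): hands the job in; it is judged then, once.
The state is a dict: "time": time; "joint_positions": joint angles; "qvel": joint speeds; "joint_efforts": joint torques, N m; "tool_pos": TCP position; "tool_rot": TCP orientation; "wrist_force": force on the tool from outside, world axes, zero at the start; "ft_torque": the same for the moment, N m; "gripper_width": opening from 0.0 (shut) to 1.0 (fully open); "grasp_force": force on a finger pad.
Only numpy, scipy, OpenCV 4.12 (cv2) and the standard library are available. Lean on these libraries where they do the work, as an engineer would, in place of code of your own. Each camera call takes 0.05 s, during which the arm holds its last target. There are 200 camera calls.

## Working session

There is one attempt and no reset: what is moved stays moved. The work goes in short steps, Python scripts to look and compute and a shell command to move; the robot and the scene stay as the last step left them, time stands still between calls to the robot, and variables do not carry over. Pictures are saved under pics/ and viewed, at most 10 in all, crops included, and the job is handed in when it is done.

```bash
mkdir -p pics; ls; python3 - <<'E'
from rig import *
import cv2,numpy as np
np.set_printoptions(precision=4,suppress=True)
print(sense(),tips_ahead)
for n in("side","top"):
    im=snapshot(n);cv2.imwrite(f"pics/{n}0.png",im);c=camera_info(n);print(n,c)
E
```

```text
pics
{'time': 0.0, 'joint_positions': array([ 1.5187,  0.0408,  0.0838, -0.0005, -1.6155, -0.3337]), 'qvel': array([ 0.0014, -0.0018,  0.0024,  0.0001,  0.0002, -0.0017]), 'joint_efforts': array([  0.0003, -36.8197,  34.7415,   6.9323,  -0.0053,  -0.    ]), 'tool_pos': array([0.2256, 0.5557, 0.2493]), 'tool_rot': array([[ 0.9265, -0.3763, -0.0006],
       [-0.3763, -0.9265, -0.0017],
       [ 0.0001,  0.0017, -1.    ]]), 'wrist_force': array([ 0.1157, -0.0866,  0.3836]), 'ft_torque': array([-0.0081, -0.0202, -0.0693]), 'grasp_force': 0.0, 'gripper_width': 0.999491908997781} 0.019
side {'intrinsics': array([[398.5632,   0.    , 278.5496],
       [  0.    , 398.5632, 208.4522],
       [  0.    ,   0.    ,   1.    ]]), 'R': array([[ 0.9784, -0.2058, -0.018 ],
       [-0.1641, -0.7209, -0.6733],
       [ 0.1256,  0.6617, -0.7392]]), 't': array([-0.5512,  0.1704,  1.0305])}
top {'intrinsics': array([[406.5687,   0.    , 281.9747],
       [  0.    , 406.5687, 215.0427],
       [  0.    ,   0.    ,   1.    ]]), 'R': array([[ 0.024 , -0.9996,  0.0139],
       [-0.9927, -0.0255, -0.1178],
       [ 0.1182, -0.011 , -0.9929]]), 't': array([-0.0274,  0.5666,  1.1397])}
```

View pics/top0.png

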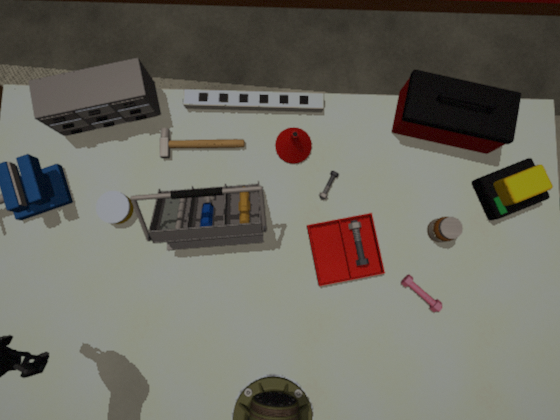

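View pics/side0.png

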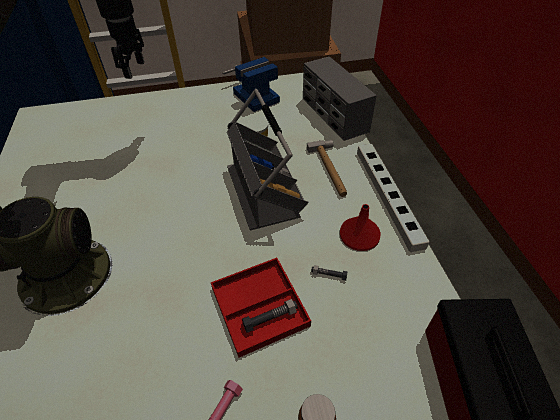

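The first pictures show these candidates for "bolt":
- Dark bolt in the tray, top (358,243).
- Small gray bolt on the bench, top (329,185).
- Pink bolt, top (421,293).

The bolt is the large dark one in the tray. The blue-handled driver is in the middle compartment at top (207,215). The hinge is at (180,212) and the brass nipple at (245,207).

```bash
python3 - <<'E'
import cv2,numpy as np
t=cv2.imread('pics/top0.png');s=cv2.imread('pics/side0.png')
def crop(im,x0,y0,w,h,k):
    o=cv2.resize(im[y0:y0+h,x0:x0+w],None,fx=k,fy=k,interpolation=cv2.INTER_CUBIC)
    o=np.clip(o.astype(float)*1.6,0,255).astype(np.uint8)
    for c in range((x0+9)//10*10,x0+w,10):
        cv2.line(o,((c-x0)*k,0),((c-x0)*k,6),(0,255,255),1);cv2.putText(o,str(c),((c-x0)*k,16),0,.35,(0,255,255),1)
    for r in range((y0+9)//10*10,y0+h,10):
        cv2.line(o,(0,(r-y0)*k),(6,(r-y0)*k),(0,255,255),1);cv2.putText(o,str(r),(8,(r-y0)*k+4),0,.35,(0,255,255),1)
    return o
cv2.imwrite('pics/c1.png',crop(t,135,178,133,75,6))
a=crop(s,222,85,90,145,4);b=crop(t,303,208,85,82,5)
m=np.zeros((600,800,3),np.uint8);m[:580,:360]=a;m[:410,365:790]=b
cv2.imwrite('pics/c2.png',m)
E
```

```text
(no output)
```

View pics/c1.png

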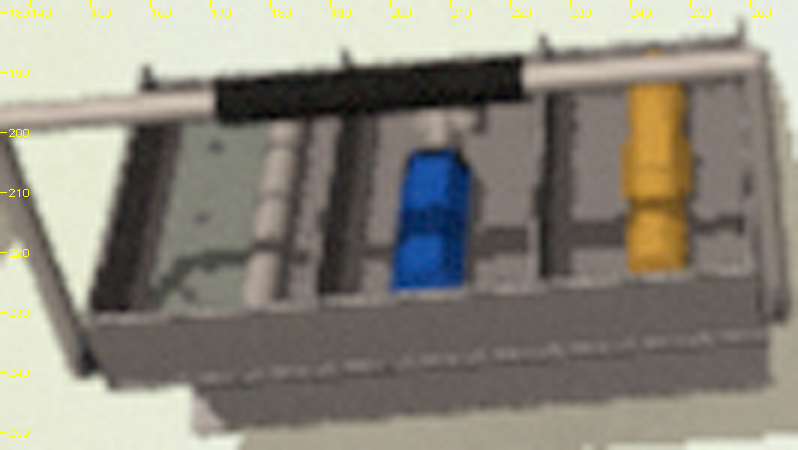

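View pics/c2.png

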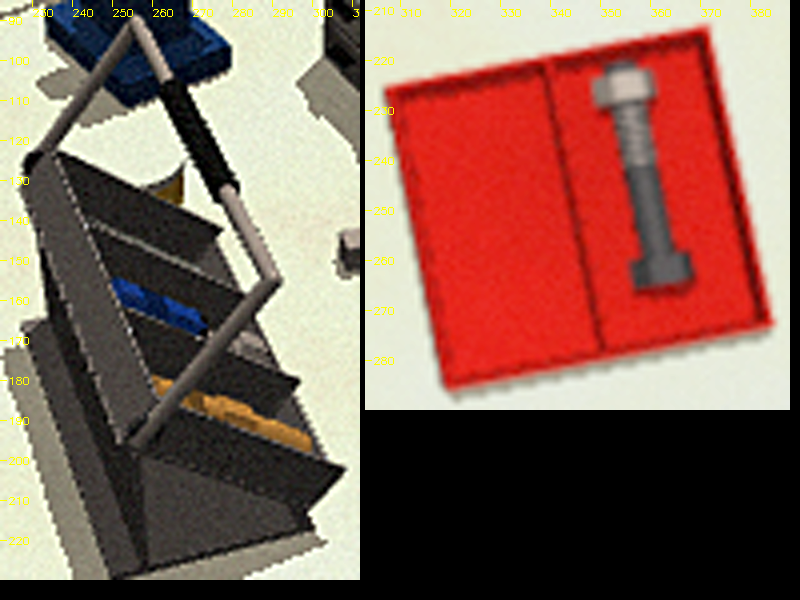

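The crops show the driver's handle running from top (208,203) up to the upper wall at (206,226), socket under the bar near (208,198). The bolt has its nut at (354.8,225.2) and its head at (362.4,262), in the right-hand tray lane.

```bash
cat > h.py <<'E'
import numpy as np, cv2
from rig import *
from scipy.optimize import least_squares
from scipy.spatial.transform import Rotation as Ro
np.set_printoptions(precision=4,suppress=True)
CI={n:camera_info(n) for n in("top","side")}
def proj(n,X):
    c=CI[n];p=(np.atleast_2d(X)@c["R"].T+c["t"])@c["intrinsics"].T
    return p[:,:2]/p[:,2:]
def ray(n,px):
    c=CI[n];d=c["R"].T@np.linalg.solve(c["intrinsics"],[*px,1]);return -c["R"].T@c["t"],d/np.linalg.norm(d)
def hit(n,px,p0,nrm):
    o,d=ray(n,px);return o+d*((np.asarray(p0)-o)@nrm)/(d@nrm)
Z=np.array([0,0,1.])
def slopeR(yaw):
    a=np.radians(40)   # x up slope (towards -X local), z normal
    return Ro.from_euler('z',yaw).as_matrix()@np.array([[-np.cos(a),0,np.sin(a)],[0,-1,0],[np.sin(a),0,np.cos(a)]])
E
python3 - <<'E'
from h import *
# (u, v in box +y, w)
pt=[((82.5,143,40),(150,230.5)),((82.5,-143,40),(261,223))]+[((-86,v,40),p) for v,p in zip((143,47,-47,-143),((159.7,189.7),(192.5,187.2),(225.5,185),(258.7,181.7)))]
ps=[((86,143,40),(233.3,123.8)),((86,-143,40),(254,196)),((82.5,47,40),(244.5,140.5)),((82.5,-47,40),(254,162))]+[((-86,v,40),p) for v,p in zip((143,47,-47,-143),((277.5,142.5),(282.8,159.3),(296.5,180.5),(308.3,201.8)))]
def X(q,l):
    P=np.array([a for a,_ in l])/1000*[1,-1,1];return P@slopeR(q[3]).T+q[:3]
f=lambda q:np.concatenate([(proj(n,X(q,l))-[b for _,b in l]).ravel() for n,l in(("top",pt),("side",ps))])
r=least_squares(f,[.5,.15,.1,0],loss='soft_l1');print(r.x);print(f(r.x).reshape(-1,2))
q=r.x;R=slopeR(q[3]);print(R)
np.save('box.npy',q)
for px,w in(((207.8,203),20),((206,222),20),((208.5,198),14)):
    print(px,R.T@(hit("top",px,q[:3]+R[:,2]*w/1000,R[:,2])-q[:3]))
# tray
im=cv2.imread('pics/top0.png').astype(int);m=((im[...,2]>90)&(im[...,1]<70)&(im[...,0]<70)).astype(np.uint8)
m=cv2.morphologyEx(m,cv2.MORPH_CLOSE,np.ones((9,9)));m[:,:300]=0;m[:200]=0;m[300:]=0;m[:,390:]=0
c=max(cv2.findContours(m,0,2)[0],key=cv2.contourArea);b=cv2.boxPoints(cv2.minAreaRect(c))
P=np.array([hit("top",p,[0,0,.028],Z) for p in b]);print(b,P,"tray c",P.mean(0),np.linalg.norm(P-np.roll(P,1,0),axis=1),np.degrees(np.arctan2(*(P-np.roll(P,1,0))[:,1::-1].T)))
n,h=[hit("top",p,[0,0,.024],Z) for p in((354.8,225.2),(362.4,262))];print("nut,head",n,h,np.linalg.norm(n-h),np.degrees(np.arctan2(*(n-h)[1::-1])))
# side check
for p in(n,h):print(proj("side",p))
E
```

```text
[0.553  0.1869 0.0798 0.1043]
[[ -1.1305   1.0071]
 [  0.1949  -0.3199]
 [ -0.8827  -0.4073]
 [  0.1539  -0.4867]
 [  0.1598  -0.8026]
 [  0.54    -0.0624]
 [  0.3328  -1.7997]
 [  6.2615 -10.2374]
 [ -1.9145   1.0096]
 [ -2.6796   0.3157]
 [ -0.8733  -0.0571]
 [  3.2591   1.5782]
 [ -0.2379   0.3199]
 [ -0.4657   1.6376]]
[[-0.7619  0.1041  0.6393]
 [-0.0798 -0.9946  0.0669]
 [ 0.6428  0.      0.766 ]]
(207.8, 203) [-0.0334 -0.0039  0.02  ]
(206, 222) [ 0.0429 -0.004   0.02  ]
(208.5, 198) [-0.0618 -0.0047  0.014 ]
[[306.423  225.1154]
 [371.9999 212.    ]
 [384.1538 272.7692]
 [318.5769 285.8846]] [[ 0.5403 -0.0848  0.028 ]
 [ 0.5834 -0.2752  0.028 ]
 [ 0.409  -0.3097  0.028 ]
 [ 0.3676 -0.1223  0.028 ]] tray c [ 0.4751 -0.198   0.028 ] [0.1767 0.1952 0.1778 0.1919] [  12.2644  -77.2221 -168.8109  102.461 ]
nut,head [ 0.544  -0.2259  0.024 ] [ 0.4381 -0.2481  0.024 ] 0.10813809973096476 11.864520173318121
[[290.1368 305.9232]]
[[246.8444 323.6715]]
```

```bash
cat >> h.py <<'E'
def plan(p,Rt,N):
    "per-row shift/turn (normalised) for N equal rows from the measured pose to p,Rt"
    s=sense();p0,R0=s['tool_pos'],s['tool_rot']
    w=Ro.from_matrix(R0.T@Rt).as_rotvec()/N;rs=[R0@Ro.from_rotvec(w*k).as_matrix() for k in range(N)]
    d=np.linalg.solve(sum(rs),np.asarray(p)-p0)
    print(N,"shift",d/.25,"turn",w/np.pi,"|mm|",np.linalg.norm(d)*1e3,"deg",np.degrees(np.linalg.norm(w)),"force",s['wrist_force'],"w",s['gripper_width'],s['grasp_force'])
    return np.array([p0+sum((rs[j]@d for j in range(k+1))) for k in range(N)])
q=np.load('box.npy');B=slopeR(q[3])
def slope(u,v,w): return q[:3]+B@[u,v,w]
RA=np.column_stack([-B[:,0],B[:,1],-B[:,2]])   # tool square to slope
def where():
    s=sense();print("slope uvw mm",B.T@(s['tool_pos']-q[:3])*1e3,"rot err deg",np.degrees(Ro.from_matrix(s['tool_rot'].T@RA).as_rotvec()),"pos",s['tool_pos'],"F",s['wrist_force'],"w",s['gripper_width'],s['grasp_force'],"t",s['time'])
E
python3 -m pendant '[[0,0,-0.16,0,0,0,0.5],[0,0,-0.16,0,0,0,0.5],[0,0,-0.16,0,0,0,0.5],[0,0,-0.16,0,0,0,0.5]]' 80
python3 - <<'E'
from h import *
where();print(plan(slope(.06,-.004,.26),RA,20)[::4])
E
```

```text
time: 0.43
tool_pos: [0.2257, 0.5554, 0.4118]
tool_rot: [[0.926, -0.376, -0.0], [-0.376, -0.926, -0.001], [0.0, 0.001, -1.0]]
wrist_force: [0.1, 1.6, 0.8]
gripper_width: 0.501
grasp_force: 0.0
slope uvw mm [ 433.4059 -400.5013   69.747 ] rot err deg [ -9.7577 -39.1878 -26.9396] pos [0.2257 0.5554 0.4118] F [0.1417 1.6211 0.7963] w 0.5009949805769769 0.0 t 0.4333
20 shift [ 0.1034  0.0553 -0.0135] turn [-0.0027 -0.0109 -0.0075] |mm| 29.50627770339183 deg 2.4272615429671416 force [0.1417 1.6211 0.7963] w 0.5009949805769769 0.0
[[0.2445 0.5328 0.4152]
 [0.3254 0.4472 0.4208]
 [0.4138 0.3696 0.4129]
 [0.5071 0.3009 0.3908]
 [0.6022 0.2416 0.3543]]
```

```bash
python3 -m pendant '[[0.103,0.055,-0.0135,-0.0027,-0.011,-0.0075,0.5],[0.103,0.055,-0.0135,-0.0027,-0.011,-0.0075,0.5],[0.103,0.055,-0.0135,-0.0027,-0.011,-0.0075,0.5],[0.103,0.055,-0.0135,-0.0027,-0.011,-0.0075,0.5],[0.103,0.055,-0.0135,-0.0027,-0.011,-0.0075,0.5],[0.103,0.055,-0.0135,-0.0027,-0.011,-0.0075,0.5],[0.103,0.055,-0.0135,-0.0027,-0.011,-0.0075,0.5],[0.103,0.055,-0.0135,-0.0027,-0.011,-0.0075,0.5],[0.103,0.055,-0.0135,-0.0027,-0.011,-0.0075,0.5],[0.103,0.055,-0.0135,-0.0027,-0.011,-0.0075,0.5],[0.103,0.055,-0.0135,-0.0027,-0.011,-0.0075,0.5],[0.103,0.055,-0.0135,-0.0027,-0.011,-0.0075,0.5],[0.103,0.055,-0.0135,-0.0027,-0.011,-0.0075,0.5],[0.103,0.055,-0.0135,-0.0027,-0.011,-0.0075,0.5],[0.103,0.055,-0.0135,-0.0027,-0.011,-0.0075,0.5],[0.103,0.055,-0.0135,-0.0027,-0.011,-0.0075,0.5],[0.103,0.055,-0.0135,-0.0027,-0.011,-0.0075,0.5],[0.103,0.055,-0.0135,-0.0027,-0.011,-0.0075,0.5],[0.103,0.055,-0.0135,-0.0027,-0.011,-0.0075,0.5],[0.103,0.055,-0.0135,-0.0027,-0.011,-0.0075,0.5]]'
python3 - <<'E'
from h import *
where();plan(slope(-.012,-.004,.15),RA,6);cv2.imwrite('pics/s1.png',snapshot('side'))
E
```

```text
time: 2.1
tool_pos: [0.645, 0.1999, 0.2963]
tool_rot: [[0.758, 0.1, -0.644], [0.078, -0.995, -0.063], [-0.647, -0.003, -0.762]]
wrist_force: [0.8, 2.0, -1.8]
gripper_width: 0.497
grasp_force: 0.0
slope uvw mm [ 68.0862  -3.3118 225.5394] rot err deg [-0.2649  0.3205 -0.0659] pos [0.645  0.1999 0.2963] F [ 0.7757  1.9932 -1.8339] w 0.49746291352590266 0.0 t 2.1
6 shift [ 0.0536 -0.0004  0.0502] turn [-0.0002  0.0003 -0.0001] |mm| 18.348869309630665 deg 0.07016101309880957 force [ 0.7757  1.9932 -1.8339] w 0.49746291352590266 0.0
```

View pics/s1.png

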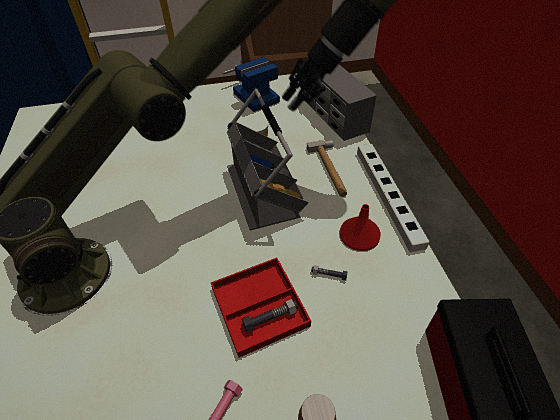

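The arm is tilted square to the slope, with the fingertips at about (292,97), above and beyond the bar.

```bash
python3 -m pendant '[[0.06,0,0.03,0,0,0,0.5],[0.06,0,0.04,0,0,0,0.5],[0.06,0,0.05,0,0,0,0.5],[0.05,0,0.06,0,0,0,0.5],[0.05,0,0.06,0,0,0,0.5],[0.042,0,0.06,0,0,0,0.5],[0,0,0,0,0,0,0.5]]'
python3 - <<'E'
from h import *
where();plan(slope(-.012,-.004,.055),RA,6)
E
```

```text
time: 2.73
tool_pos: [0.6569, 0.2031, 0.1896]
tool_rot: [[0.762, 0.1, -0.64], [0.079, -0.995, -0.062], [-0.643, -0.003, -0.766]]
wrist_force: [0.1, 1.0, -2.3]
gripper_width: 0.499
grasp_force: 0.0
slope uvw mm [ -9.8396  -5.2822 151.6049] rot err deg [-0.2959  0.0019 -0.0528] pos [0.6569 0.2031 0.1896] F [ 0.1338  0.9766 -2.2527] w 0.49889432125466293 0.0 t 2.7333
6 shift [0.0014 0.001  0.0644] turn [-0.0003  0.     -0.    ] |mm| 16.10627940992057 deg 0.050092682827067164 force [ 0.1338  0.9766 -2.2527] w 0.49889432125466293 0.0
```

Down to 60 mm off the floor, then a look.

```bash
python3 -m pendant '[[0.001,0.001,0.06,0,0,0,0.5],[0.001,0.001,0.06,0,0,0,0.5],[0.001,0.001,0.06,0,0,0,0.5],[0.001,0.001,0.06,0,0,0,0.5],[0.001,0.001,0.06,0,0,0,0.5],[0,0,0.06,0,0,0,0.5],[0,0,0,0,0,0,0.5]]'
python3 - <<'E'
from h import *
where()
t=snapshot('top')[150:260,120:280];s=snapshot('side')[70:230,215:335]
t=cv2.resize(t,None,fx=2.9,fy=2.9,interpolation=2);s=cv2.resize(s,None,fx=2.6,fy=2.6,interpolation=2)
m=np.zeros((430,790,3),np.uint8);m[:t.shape[0],:t.shape[1]]=t;m[:s.shape[0],470:470+s.shape[1]]=s
cv2.imwrite('pics/a.png',np.clip(m*1.6,0,255).astype(np.uint8))
E
```

```text
time: 3.32
tool_pos: [0.6008, 0.1967, 0.1238]
tool_rot: [[0.766, 0.1, -0.636], [0.08, -0.995, -0.06], [-0.638, -0.005, -0.77]]
wrist_force: [0.0, 0.2, -1.2]
gripper_width: 0.503
grasp_force: 0.0
slope uvw mm [-8.9069 -4.7061 64.9046] rot err deg [-0.3793 -0.327   0.005 ] pos [0.6008 0.1967 0.1238] F [ 0.0071  0.1519 -1.2411] w 0.5031534837220626 0.0 t 3.3167
```

View pics/a.png

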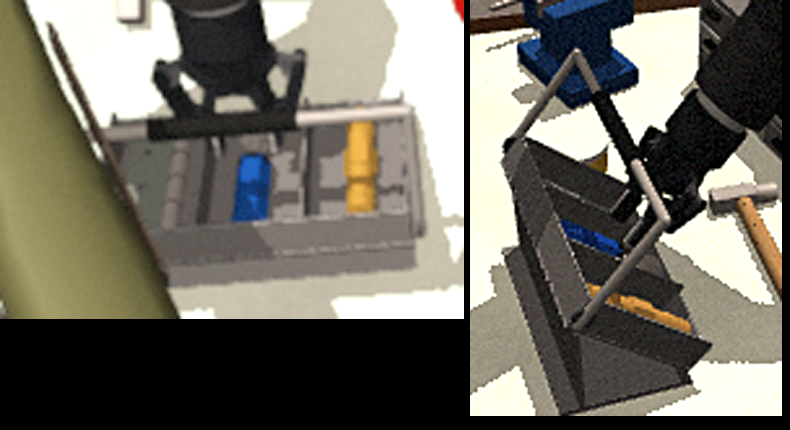

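Both fingertips, at crop pixels (222,145) and (277,150), straddle the blue driver at (254,160) and sit inside the middle compartment. Descending.

```bash
python3 -m pendant '[[0.003,0,0.04,0,0,0,0.5],[0.003,0,0.04,0,0,0,0.5],[0.003,0,0.04,0,0,0,0.5],[0,0,0.025,0,0,0,0.5],[0,0,0.005,0,0,0,0.5],[0,0,0,0,0,0,0.5]]'
python3 - <<'E'
from h import *
where()
E
```

```text
time: 3.92
tool_pos: [0.5806, 0.1944, 0.0949]
tool_rot: [[0.768, 0.1, -0.633], [0.08, -0.995, -0.059], [-0.636, -0.005, -0.772]]
wrist_force: [0.7, 0.3, -0.2]
gripper_width: 0.504
grasp_force: 0.0
slope uvw mm [-11.8891  -4.5092  29.7147] rot err deg [-0.3918 -0.5323 -0.0059] pos [0.5806 0.1944 0.0949] F [ 0.7233  0.2883 -0.2491] w 0.5035051421121096 0.0 t 3.9167
```

```bash
python3 -m pendant '[[0,0,0.012,0,0,0,0.5],[0,0,0.01,0,0,0,0.5],[0,0,0,0,0,0,0.3],[0,0,0,0,0,0,0],[0,0,0,0,0,0,0],[0,0,0,0,0,0,0],[0,0,0,0,0,0,0],[0,0,0,0,0,0,0]]' 80
python3 - <<'E'
from h import *
where()
E
```

```text
time: 4.58
tool_pos: [0.5769, 0.194, 0.0903]
tool_rot: [[0.768, 0.1, -0.633], [0.08, -0.995, -0.059], [-0.636, -0.005, -0.772]]
wrist_force: [2.4, 1.0, 2.5]
gripper_width: 0.344
grasp_force: 79.3
slope uvw mm [-12.0201  -4.4911  23.7825] rot err deg [-0.3905 -0.5359 -0.004 ] pos [0.5769 0.194  0.0903] F [2.3894 1.0487 2.46  ] w 0.3438351709863165 79.26791444420815 t 4.5833
```

The width is 0.344 × 85 ≈ 29 mm at 79 N, so it holds the handle. Lifting square off the floor, then downhill to clear the bar.

```bash
python3 -m pendant '[[0,0,-0.02,0,0,0,0],[0,0,-0.05,0,0,0,0],[0,0,-0.06,0,0,0,0],[0,0,-0.06,0,0,0,0],[0,0,-0.06,0,0,0,0],[0.02,0,-0.06,0,0,0,0],[0.03,0,-0.06,0,0,0,0],[0.03,0,-0.06,0,0,0,0],[0.02,0,-0.06,0,0,0,0],[0,0,-0.06,0,0,0,0],[0,0,0,0,0,0,0]]'
python3 - <<'E'
from h import *
where()
p=sense()['tool_pos']
plan(p+[-.02,-.12,.08],RA,10)
t=snapshot('top')[110:240,140:300];s=snapshot('side')[50:210,235:355]
t=cv2.resize(t,None,fx=2.9,fy=2.9,interpolation=2);s=cv2.resize(s,None,fx=2.6,fy=2.6,interpolation=2)
m=np.zeros((430,790,3),np.uint8);m[:t.shape[0],:t.shape[1]]=t;m[:s.shape[0],470:470+s.shape[1]]=s
cv2.imwrite('pics/b.png',np.clip(m*1.6,0,255).astype(np.uint8))
E
```

```text
time: 5.5
tool_pos: [0.6845, 0.2038, 0.1787]
tool_rot: [[0.768, 0.099, -0.633], [0.079, -0.995, -0.059], [-0.636, -0.005, -0.772]]
wrist_force: [-0.0, 0.1, -2.2]
gripper_width: 0.339
grasp_force: 79.8
slope uvw mm [-37.9231  -3.126  160.9129] rot err deg [-0.4102 -0.4986 -0.0482] pos [0.6845 0.2038 0.1787] F [-0.0203  0.1367 -2.1707] w 0.33907258026563075 79.82713624835014 t 5.5
10 shift [-0.0304  0.0469 -0.0165] turn [-0.0002 -0.0003 -0.    ] |mm| 14.560290980953026 deg 0.06474986254371043 force [-0.0203  0.1367 -2.1707] w 0.33907258026563075 79.82713624835014
```

View pics/b.png

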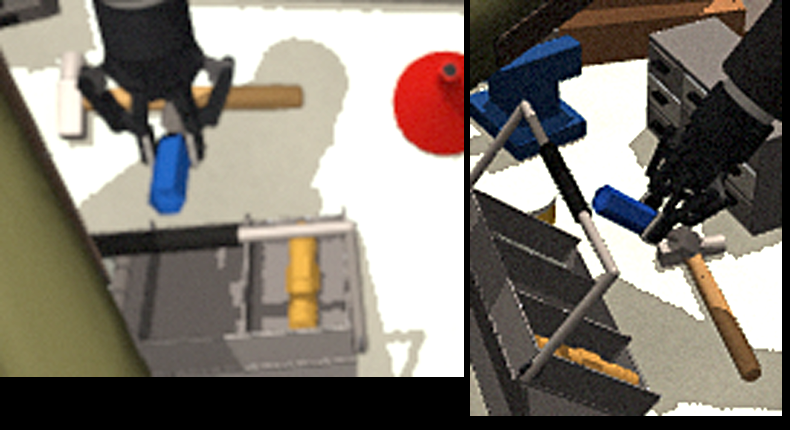

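The driver is held square, with the handle end at crop (166,208) top and (606,197) side. It is clear of the bar.

```bash
python3 - <<'E'
from h import *
s=sense();T=s['tool_rot'];p=s['tool_pos']
for n,px in(("top",(197.2,181.7)),("side",(287.3,125.8))):
    X=hit(n,px,p,T[:,1]) # in the tool x-z plane
    print(n,T.T@(X-p)*1e3)
plan(p+[-.03,-.24,.11],T,12)
E
python3 -m pendant '[[-0.03,0.045,-0.04,0,0,0,0],[-0.045,0.07,-0.03,0,0,0,0],[-0.045,0.077,-0.025,0,0,0,0],[-0.045,0.077,-0.02,0,0,0,0],[-0.045,0.077,-0.02,0,0,0,0],[-0.045,0.077,-0.02,0,0,0,0],[-0.045,0.077,-0.02,0,0,0,0],[-0.045,0.077,-0.02,0,0,0,0],[-0.045,0.077,-0.02,0,0,0,0],[-0.045,0.077,-0.02,0,0,0,0],[-0.04,0.077,0,0,0,0,0],[0,0.07,0,0,0,0,0]]'
python3 - <<'E'
from h import *
where()
a=np.radians(12);D=np.column_stack([[np.cos(a),np.sin(a),0],[np.sin(a),-np.cos(a),0],[0,0,-1]])
print(plan([.4653,-.152,.14],D,20)[::3])
E
```

```text
top [-73.386    0.       8.0669]
side [-64.0998   0.       0.878 ]
12 shift [-0.0374  0.0784 -0.0172] turn [0. 0. 0.] |mm| 22.142217092644042 deg 0.0 force [-0.6364 -0.3004 -3.0091] w 0.3438430195349205 79.8229368031025
time: 6.6
tool_pos: [0.6493, -0.0216, 0.303]
tool_rot: [[0.77, 0.1, -0.631], [0.081, -0.995, -0.06], [-0.634, -0.005, -0.774]]
wrist_force: [0.4, -0.1, 0.1]
gripper_width: 0.339
grasp_force: 79.8
slope uvw mm [ 86.8506 217.4311 218.589 ] rot err deg [-0.3677 -0.6911  0.0114] pos [ 0.6493 -0.0216  0.303 ] F [ 0.3824 -0.0502  0.0873] w 0.3389043358073072 79.83718022704124 t 6.6
20 shift [-0.0269  0.0207  0.0454] turn [-0.0007  0.0109 -0.0016] |mm| 14.173565033293045 deg 1.9884559389461225 force [ 0.3824 -0.0502  0.0873] w 0.3389043358073072 79.83718022704124
[[ 0.6374 -0.028   0.2985]
 [ 0.6032 -0.0473  0.2822]
 [ 0.5712 -0.0668  0.2623]
 [ 0.5416 -0.0865  0.239 ]
 [ 0.5149 -0.1062  0.2124]
 [ 0.4913 -0.1259  0.183 ]
 [ 0.4712 -0.1455  0.1511]]
```

```bash
python3 -m pendant '[[-0.027,0.021,0.045,-0.0007,0.011,-0.0016,0],[-0.027,0.021,0.045,-0.0007,0.011,-0.0016,0],[-0.027,0.021,0.045,-0.0007,0.011,-0.0016,0],[-0.027,0.021,0.045,-0.0007,0.011,-0.0016,0],[-0.027,0.021,0.045,-0.0007,0.011,-0.0016,0],[-0.027,0.021,0.045,-0.0007,0.011,-0.0016,0],[-0.027,0.021,0.045,-0.0007,0.011,-0.0016,0],[-0.027,0.021,0.045,-0.0007,0.011,-0.0016,0],[-0.027,0.021,0.045,-0.0007,0.011,-0.0016,0],[-0.027,0.021,0.045,-0.0007,0.011,-0.0016,0],[-0.027,0.021,0.045,-0.0007,0.011,-0.0016,0],[-0.027,0.021,0.045,-0.0007,0.011,-0.0016,0],[-0.027,0.021,0.045,-0.0007,0.011,-0.0016,0],[-0.027,0.021,0.045,-0.0007,0.011,-0.0016,0],[-0.027,0.021,0.045,-0.0007,0.011,-0.0016,0],[-0.027,0.021,0.045,-0.0007,0.011,-0.0016,0],[-0.027,0.021,0.045,-0.0007,0.011,-0.0016,0],[-0.027,0.021,0.045,-0.0007,0.011,-0.0016,0],[-0.027,0.021,0.045,-0.0007,0.011,-0.0016,0],[-0.027,0.021,0.045,-0.0007,0.011,-0.0016,0]]'
python3 -m pendant '[[0,0,0,0,0,0,0],[0,0,0,0,0,0,0]]'
python3 - <<'E'
from h import *
a=np.radians(12);D=np.column_stack([[np.cos(a),np.sin(a),0],[np.sin(a),-np.cos(a),0],[0,0,-1]])
plan([.4653,-.152,.06],D,5)
t=snapshot('top')[195:300,290:410];s=snapshot('side')[230:370,190:330]
t=cv2.resize(t,None,fx=3.3,fy=3.3,interpolation=2);s=cv2.resize(s,None,fx=2.8,fy=2.8,interpolation=2)
m=np.zeros((400,790,3),np.uint8);m[:t.shape[0],:t.shape[1]]=t;m[:s.shape[0],398:398+s.shape[1]]=s
cv2.imwrite('pics/d.png',np.clip(m*1.6,0,255).astype(np.uint8))
E
```

```text
time: 8.27
tool_pos: [0.4645, -0.1526, 0.1374]
tool_rot: [[0.978, 0.208, 0.004], [0.208, -0.978, -0.002], [0.004, 0.003, -1.0]]
wrist_force: [0.0, 0.1, -2.8]
gripper_width: 0.346
grasp_force: 79.8
time: 8.43
tool_pos: [0.4646, -0.1526, 0.1381]
tool_rot: [[0.979, 0.206, 0.002], [0.206, -0.979, -0.002], [0.001, 0.002, -1.0]]
wrist_force: [-0.4, 0.5, -1.7]
gripper_width: 0.337
grasp_force: 79.8
5 shift [ 0.0006 -0.0004  0.0625] turn [ 0.0001 -0.0001 -0.0001] |mm| 15.619280128215857 deg 0.03623150729002986 force [-0.3546  0.5042 -1.715 ] w 0.3367909288275888 79.76240739226341
```

View pics/d.png

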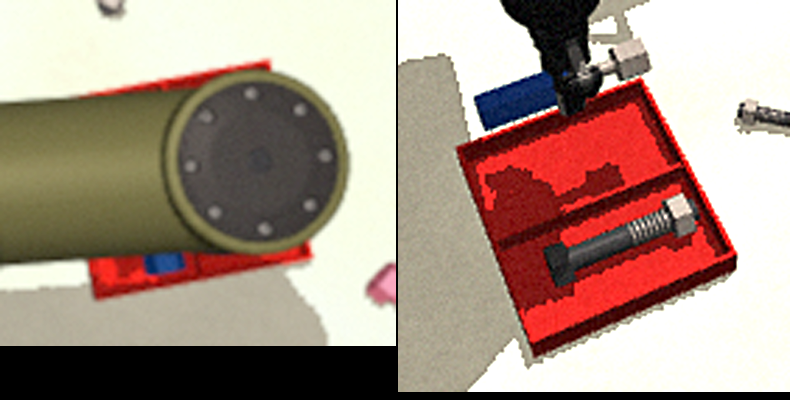

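The driver is level over the +y lane: socket end at side crop (649,60), handle end at (477,112). The shadow is inside the tray. Lowering.

```bash
python3 - <<'E'
from h import *
s=sense();T=s['tool_rot'];p=s['tool_pos']
for px in((279.6,251.4),(218.5,270)):print(T.T@(hit("side",px,p,T[:,1])-p)*1e3)
E
python3 -m pendant '[[0,0,0.05,0,0,0,0],[0,0,0.06,0,0,0,0],[0,0,0.07,0,0,0,0],[0,0,0.07,0,0,0,0],[0,0,0.06,0,0,0,0],[0,0,0.05,0,0,0,0],[0,0,0.03,0,0,0,0],[0,0,0.02,0,0,0,0],[0,0,0,0,0,0,0]]'
```

```text
[74.3331 -0.     18.2742]
[-71.1852  -0.       3.6017]
time: 9.28
tool_pos: [0.4669, -0.1523, 0.0356]
tool_rot: [[0.979, 0.206, 0.001], [0.206, -0.979, -0.002], [0.0, 0.002, -1.0]]
wrist_force: [0.3, 0.2, -1.0]
gripper_width: 0.341
grasp_force: 79.8
```

```bash
python3 -m pendant '[[0,0,0.012,0,0,0,0],[0,0,0.008,0,0,0,0],[0,0,0,0,0,0,0]]'; python3 -m pendant '[[0,0,0.008,0,0,0,0],[0,0,0,0,0,0,0]]'
```

```text
time: 9.53
tool_pos: [0.4676, -0.1524, 0.0321]
tool_rot: [[0.979, 0.206, 0.003], [0.206, -0.979, -0.002], [0.003, 0.002, -1.0]]
wrist_force: [-0.6, 0.4, -1.8]
gripper_width: 0.336
grasp_force: 79.8
time: 9.7
tool_pos: [0.4675, -0.1524, 0.0299]
tool_rot: [[0.979, 0.206, 0.003], [0.206, -0.979, -0.002], [0.003, 0.002, -1.0]]
wrist_force: [-1.3, 0.2, -2.4]
gripper_width: 0.338
grasp_force: 79.8
```

```bash
python3 -m pendant '[[0,0,0.006,0,0,0,0],[0,0,0,0,0,0,0]]'; python3 -m pendant '[[0,0,0.006,0,0,0,0],[0,0,0,0,0,0,0]]';python3 -m pendant '[[0,0,0.004,0,0,0,0],[0,0,0,0,0,0,0]]'
```

```text
time: 9.87
tool_pos: [0.4674, -0.1525, 0.0283]
tool_rot: [[0.979, 0.206, 0.003], [0.206, -0.979, -0.002], [0.002, 0.002, -1.0]]
wrist_force: [0.4, -0.4, -2.4]
gripper_width: 0.34
grasp_force: 79.8
time: 10.03
tool_pos: [0.4674, -0.1524, 0.0267]
tool_rot: [[0.979, 0.206, 0.002], [0.206, -0.979, -0.002], [0.002, 0.002, -1.0]]
wrist_force: [0.3, 0.6, -1.8]
gripper_width: 0.337
grasp_force: 79.8
time: 10.2
tool_pos: [0.4674, -0.1525, 0.0258]
tool_rot: [[0.979, 0.206, 0.003], [0.206, -0.979, -0.002], [0.002, 0.002, -1.0]]
wrist_force: [-0.1, -0.3, -2.4]
gripper_width: 0.339
grasp_force: 79.8
```

```bash
python3 -m pendant '[[0,0,0.004,0,0,0,0],[0,0,0,0,0,0,0]]'; python3 -m pendant '[[0,0,0.004,0,0,0,0],[0,0,0,0,0,0,0]]'
python3 - <<'E'
from h import *
cv2.imwrite('pics/e.png',np.clip(cv2.resize(snapshot('side')[230:360,200:320],None,fx=5,fy=4.6,interpolation=2)*1.6,0,255).astype(np.uint8))
E
```

```text
time: 10.37
tool_pos: [0.4674, -0.1525, 0.0247]
tool_rot: [[0.979, 0.206, 0.003], [0.206, -0.979, -0.002], [0.002, 0.002, -1.0]]
wrist_force: [0.5, 0.3, -3.2]
gripper_width: 0.341
grasp_force: 79.8
time: 10.53
tool_pos: [0.4676, -0.1525, 0.0239]
tool_rot: [[0.979, 0.206, 0.003], [0.206, -0.979, -0.002], [0.003, 0.002, -1.0]]
wrist_force: [0.6, 0.6, -2.5]
gripper_width: 0.343
grasp_force: 79.8
```

View pics/e.png

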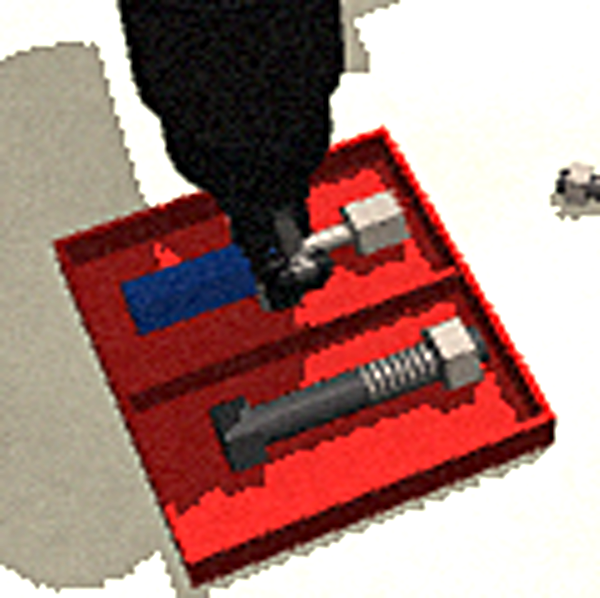

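The driver is between the walls of the +y lane, socket end at crop (400,215) and handle end at (130,305). It is nearly down.

```bash
for i in 1; do python3 -m pendant '[[0,0,0.004,0,0,0,0],[0,0,0,0,0,0,0]]'; python3 -m pendant '[[0,0,0.004,0,0,0,0],[0,0,0,0,0,0,0]]'; python3 -m pendant '[[0,0,0.003,0,0,0,0],[0,0,0,0,0,0,0],[0,0,0,0,0,0,0]]';done | grep -E "pos|wrist"
```

```text
tool_pos: [0.4677, -0.1526, 0.0237]
wrist_force: [-2.6, 0.1, 4.0]
tool_pos: [0.4679, -0.1527, 0.0237]
wrist_force: [-6.1, 3.0, 10.1]
tool_pos: [0.468, -0.1528, 0.0237]
wrist_force: [-7.6, 2.9, 13.6]
```

Contact at z 23.7 mm with 13 N upward, as expected, so the driver is down while still held. Releasing and rising.

```bash
python3 -m pendant '[[0,0,-0.006,0,0,0,0],[0,0,0,0,0,0,0.3],[0,0,0,0,0,0,0.5],[0,0,0,0,0,0,0.5],[0,0,0,0,0,0,0.5],[0,0,0,0,0,0,0.5],[0,0,-0.04,0,0,0,0.5],[0,0,-0.08,0,0,0,0.5],[0,0,-0.12,0,0,0,0.45],[0,0,-0.12,0,0,0,0.45],[0,0,-0.08,0,0,0,0.45],[0,0,0,0,0,0,0.45]]'
python3 - <<'E'
from h import *
T=sense()['tool_rot'];a=np.radians(11.9);D=np.column_stack([[np.cos(a),np.sin(a),0],[np.sin(a),-np.cos(a),0],[0,0,-1]])
plan([.4945,-.2363,.12],D,4)
cv2.imwrite('pics/f.png',np.clip(cv2.resize(snapshot('side')[230:360,200:320],None,fx=5,fy=4.6,interpolation=2)*1.6,0,255).astype(np.uint8))
E
```

```text
time: 12.17
tool_pos: [0.4695, -0.1529, 0.1391]
tool_rot: [[0.978, 0.206, 0.012], [0.206, -0.979, -0.003], [0.011, 0.006, -1.0]]
wrist_force: [1.5, -1.2, 0.5]
gripper_width: 0.45
grasp_force: 0.0
4 shift [0.0071 0.0867 0.0194] turn [ 0.0005 -0.0009 -0.    ] |mm| 22.28418235063007 deg 0.17407176126530713 force [ 1.4708 -1.1536  0.5   ] w 0.4497520842766825 0.0
```

View pics/f.png

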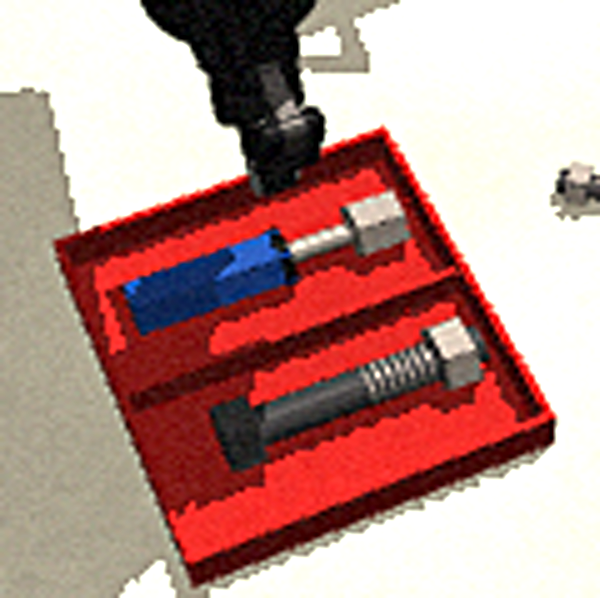

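The driver lies flat in the +y lane, handle end at crop (140,300) and socket at (375,220). The bolt's nut at crop (455,350) and head at (240,435) are within about 1 px of my predicted projections.

```bash
python3 -m pendant '[[0.007,0.087,0.01,0.0005,-0.001,0,0.45],[0.007,0.087,0.01,0.0005,-0.001,0,0.45],[0.007,0.087,0.01,0.0005,-0.001,0,0.45],[0.007,0.087,0.01,0.0005,-0.001,0,0.45],[0,0,0.04,0,0,0,0.45],[0,0,0.06,0,0,0,0.45],[0,0,0,0,0,0,0.45]]'
python3 - <<'E'
from h import *
a=np.radians(11.9);D=np.column_stack([[np.cos(a),np.sin(a),0],[np.sin(a),-np.cos(a),0],[0,0,-1]])
plan([.4945,-.2363,.029],D,6)
E
```

```text
time: 12.8
tool_pos: [0.4895, -0.2354, 0.0934]
tool_rot: [[0.979, 0.204, -0.017], [0.205, -0.979, 0.004], [-0.016, -0.008, -1.0]]
wrist_force: [-0.5, 0.0, -1.5]
gripper_width: 0.451
grasp_force: 0.0
6 shift [0.0035 0.0015 0.0429] turn [-0.0004  0.0008 -0.0001] |mm| 10.766651633209873 deg 0.16829412051459675 force [-0.4797  0.0419 -1.4782] w 0.45105846977788255 0.0
```

```bash
python3 -m pendant '[[0.003,0.0015,0.045,-0.0004,0.0008,0,0.45],[0.003,0.0015,0.05,-0.0004,0.0008,0,0.45],[0.003,0.0015,0.05,-0.0004,0.0008,0,0.45],[0.003,0.0015,0.045,-0.0004,0.0008,0,0.45],[0.003,0.0015,0.035,-0.0004,0.0008,0,0.45],[0.003,0.0015,0.018,0,0,0,0.45],[0,0,0.005,0,0,0,0.45],[0,0,0,0,0,0,0.45]]'
```

```text
time: 13.47
tool_pos: [0.4963, -0.2372, 0.0356]
tool_rot: [[0.979, 0.206, 0.003], [0.206, -0.979, -0.002], [0.002, 0.002, -1.0]]
wrist_force: [0.9, 0.5, -0.1]
gripper_width: 0.451
grasp_force: 0.0
```

```bash
python3 -m pendant '[[-0.004,0,0.016,0,0,0,0.45],[0,0,0.012,0,0,0,0.45],[0,0,0,0,0,0,0.45],[0,0,0,0,0,0,0.2],[0,0,0,0,0,0,0],[0,0,0,0,0,0,0],[0,0,0,0,0,0,0],[0,0,0,0,0,0,0],[0,0,0,0,0,0,0]]' 110; python3 -m pendant '[[0,0,-0.03,0,0,0,0],[0,0,-0.06,0,0,0,0],[0,0,-0.1,0,0,0,0],[0,0,-0.14,0,0,0,0],[0,0,-0.15,0,0,0,0],[0,0,-0.15,0,0,0,0],[0,0,-0.15,0,0,0,0],[0,0,-0.1,0,0,0,0],[0,0,0,0,0,0,0]]'
python3 - <<'E'
from h import *
where();s=sense();T=s['tool_rot'];p=s['tool_pos']
im=snapshot('side');cv2.imwrite('pics/g.png',im)
# expected pixels of bolt ends 9 mm ahead of TCP
for u in(-.057,.05):print(u,proj('side',p+T@[u,0,.009]))
E
```

```text
time: 14.22
tool_pos: [0.4954, -0.2374, 0.0292]
tool_rot: [[0.979, 0.206, 0.003], [0.206, -0.979, -0.002], [0.003, 0.003, -1.0]]
wrist_force: [-2.5, 1.8, 5.0]
gripper_width: 0.192
grasp_force: 107.7
time: 14.97
tool_pos: [0.496, -0.238, 0.2552]
tool_rot: [[0.979, 0.205, 0.012], [0.205, -0.979, -0.005], [0.01, 0.007, -1.0]]
wrist_force: [0.8, -0.0, -3.1]
gripper_width: 0.192
grasp_force: 108.1
slope uvw mm [190.0869 416.7067  69.5196] rot err deg [  2.4102 -40.5824   5.5102] pos [ 0.496  -0.238   0.2552] F [ 0.8076 -0.0446 -3.0571] w 0.19193553325635646 108.055579662323 t 14.9667
-0.057 [[238.9927 269.317 ]]
0.05 [[291.3314 249.6033]]
```

Gripped at 108 N with 0.192 opening, so it is holding the shank. Checking numerically that the bolt hangs level.

```bash
python3 - <<'E'
from h import *
im=cv2.imread('pics/g.png').astype(int)
for r in range(232,292,3):
    print(r,''.join('R' if p[2]>2*p[1]+20 else('#' if p.max()<45 else('+' if p.max()<100 else '.')) for p in im[r,220:315]))
E
```

```text
232 ......................+.........+###########################...................................
235 .......................+.........###########################...................................
238 ........................++........+########################+...................................
241 ....................................#######################....................................
244 ..........................++..++.++.#######################+....##+.........##+................
247 .......................................####################....+++##+........+##...............
250 .......................................##################+++.+#+#..###++++++++###..............
253 .......................................+################++..++####++##+++++++++................
256 .......................................+##############+##++############+++++++.................
259 ..............................++###############################+.....++........................
262 ............+#########++#####################+###########RR....................................

[... 199 characters left out ...]

271 ..............+###############RRRRR+RRRRRRRRRRRRRRRRRRRRR..RRRRR...........................##++
274 .............RRR###########RRRRRRRRRRRRRRRRRRRRRR...........RR##RR........................+..++
277 .....RRRR#RRRR+R#######RRRRRRRRRRRRRRRRRRRRRRRRRR#+......+.++RRRR#RR........................+.+
280 RRRRRRRR+RRRRRRRRRRRRRRRRRRRRRRRR+++RRRRRRR.......+#++++++++++RRR#RRR..........................
283 RRRR#+RRRRRRRRRRRRRRRRRRR++.......###+......+++##RR#+++++++RRRRRRRR##RR........................
286 RRRRRRRRRRRRRRRRRR+...............++###+#+RRRRRRRRRRRRRRRRRRRRRRRRRRRR#R.......................
289 RRRRRRRRRR#++.............+++++++++++##RRRRRRRRRRRRRRRRRRRRRRRRRRRRRRRRRRR.....................
```

The head (≈238,269) and nut (≈290,252) match the predicted pixels, so the bolt hangs level. Next move is to beside the box, tilting on the way.

```bash
python3 - <<'E'
from h import *
print(hit('top',(293,146),[0,0,.05],Z),slope(0,.217,.215));print(plan(slope(0,.217,.215),RA,20)[::4])
E
```

```text
[ 0.7679 -0.0403  0.05  ] [ 0.7131 -0.0145  0.2445]
20 shift [ 0.0488 -0.0371 -0.015 ] turn [ 0.0006 -0.0112  0.0016] |mm| 15.785783448268871 deg 2.041333855912312 force [ 0.234   0.3342 -5.4213] w 0.19052345617439384 108.04417490959167
[[ 0.5055 -0.2256  0.2551]
 [ 0.5473 -0.1796  0.2661]
 [ 0.591  -0.1342  0.2702]
 [ 0.6357 -0.0898  0.2671]
 [ 0.6803 -0.0463  0.2568]]
```

```bash
python3 - <<'E'
from h import *
print(slope(.015,.217,.205));plan(slope(.015,.217,.205),RA,20)
E
python3 -m pendant '[[0.046,-0.037,-0.014,0.0006,-0.0112,0.0016,0],[0.046,-0.037,-0.014,0.0006,-0.0112,0.0016,0],[0.046,-0.037,-0.014,0.0006,-0.0112,0.0016,0],[0.046,-0.037,-0.014,0.0006,-0.0112,0.0016,0],[0.046,-0.037,-0.014,0.0006,-0.0112,0.0016,0],[0.046,-0.037,-0.014,0.0006,-0.0112,0.0016,0],[0.046,-0.037,-0.014,0.0006,-0.0112,0.0016,0],[0.046,-0.037,-0.014,0.0006,-0.0112,0.0016,0],[0.046,-0.037,-0.014,0.0006,-0.0112,0.0016,0],[0.046,-0.037,-0.014,0.0006,-0.0112,0.0016,0],[0.046,-0.037,-0.014,0.0006,-0.0112,0.0016,0],[0.046,-0.037,-0.014,0.0006,-0.0112,0.0016,0],[0.046,-0.037,-0.014,0.0006,-0.0112,0.0016,0],[0.046,-0.037,-0.014,0.0006,-0.0112,0.0016,0],[0.046,-0.037,-0.014,0.0006,-0.0112,0.0016,0],[0.046,-0.037,-0.014,0.0006,-0.0112,0.0016,0],[0.046,-0.037,-0.014,0.0006,-0.0112,0.0016,0],[0.046,-0.037,-0.014,0.0006,-0.0112,0.0016,0],[0.046,-0.037,-0.014,0.0006,-0.0112,0.0016,0],[0.046,-0.037,-0.014,0.0006,-0.0112,0.0016,0]]'
python3 - <<'E'
from h import *
where();print(plan(slope(-.028,0,.16),RA,14)[::3])
E
```

```text
[ 0.6953 -0.0164  0.2464]
20 shift [ 0.0453 -0.0373 -0.0142] turn [ 0.0006 -0.0112  0.0016] |mm| 15.084876155306782 deg 2.041333855912312 force [ 0.234   0.3342 -5.4213] w 0.19052345617439384 108.04417490959167
time: 16.68
tool_pos: [0.6968, -0.0184, 0.2383]
tool_rot: [[0.762, 0.103, -0.64], [0.079, -0.995, -0.066], [-0.643, -0.001, -0.766]]
wrist_force: [2.2, 0.6, -3.8]
gripper_width: 0.188
grasp_force: 108.2
slope uvw mm [  8.7118 219.2014 199.6232] rot err deg [-0.065   0.0103 -0.017 ] pos [ 0.6968 -0.0184  0.2383] F [ 2.2432  0.5785 -3.7955] w 0.18795883313256606 108.16792130470276 t 16.6833
14 shift [ 0.0105 -0.0626  0.0114] turn [-0.  0. -0.] |mm| 16.12562574074875 deg 0.004855658469957399 force [ 2.2432  0.5785 -3.7955] w 0.18795883313256606 108.16792130470276
[[ 0.6954 -0.0028  0.2344]
 [ 0.6911  0.044   0.2229]
 [ 0.6868  0.0907  0.2113]
 [ 0.6824  0.1375  0.1998]
 [ 0.6781  0.1843  0.1882]]
```

```bash
python3 -m pendant '[[0.025,-0.04,0,0,0,0,0],[0.025,-0.06,0,0,0,0,0],[0.02,-0.065,0,0,0,0,0],[0.02,-0.065,0,0,0,0,0],[0.02,-0.065,0.01,0,0,0,0],[0.01,-0.065,0.01,0,0,0,0],[0.01,-0.065,0.01,0,0,0,0],[0.01,-0.065,0.02,0,0,0,0],[0,-0.065,0.02,0,0,0,0],[0,-0.065,0.02,0,0,0,0],[0,-0.065,0.02,0,0,0,0],[0,-0.065,0.02,0,0,0,0],[0,-0.065,0.02,0,0,0,0],[0,-0.055,0.01,0,0,0,0],[0,0,0,0,0,0,0],[0,0,0,0,0,0,0]]'
python3 - <<'E'
from h import *
where();plan(slope(-.008,0,.075),RA,8)
s=sense();T=s['tool_rot'];p=s['tool_pos'];cv2.imwrite('pics/h.png',snapshot('side'))
im=cv2.imread('pics/h.png').astype(int)
for u in(-.057,.05):print(u,proj('side',p+T@[u,0,.009]))
for r in range(75,175,4):
    print(r,''.join('R' if p[2]>2*p[1]+20 else('#' if p.max()<40 else('+' if p.max()<90 else '.')) for p in im[r,250:345]))
E
```

```text
time: 18.02
tool_pos: [0.6707, 0.1977, 0.1869]
tool_rot: [[0.766, 0.104, -0.634], [0.08, -0.995, -0.067], [-0.638, 0.001, -0.77]]
wrist_force: [0.1, -0.5, -4.9]
gripper_width: 0.189
grasp_force: 108.5
slope uvw mm [-21.6653   1.5293 157.991 ] rot err deg [ 0.0241 -0.3892 -0.0338] pos [0.6707 0.1977 0.1869] F [ 0.1354 -0.5159 -4.8758] w 0.18901652931516658 108.54109525680542 t 18.0167
8 shift [-0.007  -0.0008  0.0415] turn [ 0.     -0.0003 -0.    ] |mm| 10.515329351023915 deg 0.04892045979031868 force [ 0.1354 -0.5159 -4.8758] w 0.18901652931516658 108.54109525680542
-0.057 [[283.4333 128.4573]]
0.05 [[310.9521 142.292 ]]
75 .+++########################+........................+#########++##+.....+....+################
79 #########################.+..........................+++#####+#####+.+#++...++.++##############
83 ###################..................................#+++++.#######+++++.+#####++++++##########
87 ###################+.................................++######++.+##+###############++++++######
91 ###.+...+##########+.+++.............................##+#+++++++++######
[... 1321 characters left out ...]

147 ########++.+###########++##.......+......................+#######+#+.....+######++.............
151 #################++.++++++++#.......+.....................####++#+++#+.........................
155 ##########################++++#......+++++...........................+#+.......................
159 +++#+############################+++++#+...............................+++.....................
163 ++.###+++++#+#################+++++#+....................................+#+...................
167 ++++.############+++#++###+.++++##+##+...................+.................+++.................
171 +++++++################+.++++#+#+#+#+##+.....................................+++...............
```

The held head shows at ≈(284,128), as predicted. Descending into the compartment, shifting uphill once below the bar.

```bash
python3 -m pendant '[[0,0,0.03,0,0,0,0],[0,-0.001,0.05,0,0,0,0],[0,-0.001,0.055,0,0,0,0],[0,-0.001,0.055,0,-0.0005,0,0],[-0.01,-0.001,0.05,0,-0.0005,0,0],[-0.01,-0.001,0.045,0,-0.0005,0,0],[-0.015,-0.001,0.03,0,-0.0005,0,0],[-0.01,0,0.015,0,0,0,0],[0,0,0,0,0,0,0],[0,0,0,0,0,0,0]]'
python3 - <<'E'
from h import *
where();plan(slope(-.008,0,.035),RA,6)
E
```

```text
time: 18.9
tool_pos: [0.6104, 0.1912, 0.1319]
tool_rot: [[0.764, 0.102, -0.637], [0.078, -0.995, -0.066], [-0.641, 0.001, -0.768]]
wrist_force: [-1.0, 0.3, -4.1]
gripper_width: 0.191
grasp_force: 108.5
slope uvw mm [-10.514    1.7142  76.9405] rot err deg [-0.0542 -0.1475 -0.1174] pos [0.6104 0.1912 0.1319] F [-1.0277  0.3262 -4.122 ] w 0.19050277156204262 108.54132413864136 t 18.9
6 shift [-0.0017 -0.0011  0.028 ] turn [-0.0001 -0.0001 -0.0001] |mm| 7.008457343807091 deg 0.03268754242495163 force [-1.0277  0.3262 -4.122 ] w 0.19050277156204262 108.54132413864136
```

```bash
python3 -m pendant '[[-0.002,-0.001,0.025,0,0,0,0],[-0.002,-0.001,0.03,0,0,0,0],[-0.002,-0.001,0.03,0,0,0,0],[-0.002,-0.001,0.03,0,0,0,0],[-0.002,-0.001,0.025,0,0,0,0],[0,-0.001,0.018,0,0,0,0],[0,0,0,0,0,0,0],[0,0,0,0,0,0,0]]'
python3 - <<'E'
from h import *
where()
E
```

```text
time: 19.57
tool_pos: [0.5829, 0.1903, 0.1028]
tool_rot: [[0.763, 0.103, -0.638], [0.078, -0.995, -0.066], [-0.642, 0.001, -0.767]]
wrist_force: [0.2, -0.2, -3.9]
gripper_width: 0.191
grasp_force: 108.5
slope uvw mm [-8.2429 -0.1979 36.9287] rot err deg [-0.0242 -0.0954 -0.0961] pos [0.5829 0.1903 0.1028] F [ 0.2377 -0.2095 -3.9003] w 0.19118284119793297 108.5408091545105 t 19.5667
```

```bash
python3 -m pendant '[[0,0,0.016,0,0,0,0],[0,0,0.016,0,0,0,0],[0,0,0,0,0,0,0],[0,0,0,0,0,0,0]]' | grep -E wrist;python3 -m pendant '[[0,0,0.005,0,0,0,0],[0,0,0,0,0,0,0]]'| grep -E wrist
python3 - <<'E'
from h import *
where()
E
```

```text
wrist_force: [2.7, 0.9, -1.3]
wrist_force: [5.9, 1.1, 1.8]
slope uvw mm [-8.0644 -0.2978 29.2818] rot err deg [-0.0494 -0.3238 -0.0781] pos [0.5779 0.1898 0.097 ] F [5.8726 1.0546 1.776 ] w 0.19213157624214364 109.38196778297424 t 20.0667
```

```bash
python3 -m pendant '[[0,0,0.005,0,0,0,0],[0,0,0,0,0,0,0],[0,0,0,0,0,0,0]]' | grep -E wrist;python3 -m pendant '[[0,0,0.004,0,0,0,0],[0,0,0,0,0,0,0],[0,0,0,0,0,0,0]]'| grep -E wrist
python3 - <<'E'
from h import *
where();s=sense();T=s['tool_rot'];print(T.T@s['wrist_force'],T.T@s['ft_torque'])
for n in('top','side'):cv2.imwrite(f'pics/{n}k.png',snapshot(n))
im=cv2.imread('pics/sidek.png').astype(int);p=s['tool_pos']
for u in(-.065,.065):print(u,proj('side',p+T@[u,0,.009]))
for r in range(140,185,3):
    print(r,' '.join('%3d'%p.max() for p in im[r,238:290:2]))
E
```

```text
wrist_force: [9.3, 2.3, 4.6]
wrist_force: [11.7, 3.9, 7.5]
slope uvw mm [-7.9825 -0.2997 29.2538] rot err deg [-0.0757 -0.5987 -0.0688] pos [0.5778 0.1898 0.097 ] F [11.6994  3.9038  7.4561] w 0.19232420207931092 110.30778765678406 t 20.5667
[  4.5693  -2.6877 -13.4017] [0.5919 3.2706 0.0445]
-0.065 [[249.8972 159.9414]]
0.065 [[284.0434 173.7174]]
140  27  36  48  38  72  27  27  22  26  24  29  31  26  25  23  28  29   7  10   3   5  52 108 141   1  10
143  34  36  30  31  25  31  38  33  29  30  26  22  28  26  22  28  12  13  16  10  12   5  72 121  52   9
146  40  41  42  43  20  23  18  25  17  35  49  27  31  28  19  33  17  11  13   5  14   9  10  93 128  46
149  36  34  35  39  53  26  29  29  17  30  25  33  28  42  32  13  13  20   2  16  10  14   7  15  96 130
152  35  37  38  35  54  48  26  24  26  26  28  21  27  24  28  29   8  10  12  11  12  16   9   6  41 110
155  32  36  37  55  53  44  14  36  42  26  25  32  27  24  22  21  16   0   3  10  15  14  19   7  35  72
158  37  35  57  57  51  54  97  30  26  38  37  22  31  26  16  46   0   5  16  13  18   7   6  92  
[... 170 characters left out ...]
  33  39  21  69  12   9  11  17  80  55  36   5   0
167  19  46  55  53  53  57  54  57 150  22  25  28  24  22  33  36  17   2   0  41  75  48  14  45  31  97
170  21  21  86  49  55  51  53  53  49  27  14  27  26  26  19  27  25  17  92  65  49  24  55  54  31  28
173  23  30  31  55  49  56  56  53  47  84  31  34  26  27  22  24  23  87  57  40  23  33  40  50  35  36
176  31  22  22  95  49  53  54  56  55  49  54  29  25  31  21  35  82  47  30  21  24  25  28  19  22  35
179  46  19  21  18  99  46  55  48  53  51  33 111  55  19  45  72  49  34  27  19  28  26  23  32  27  29
182  47  38  22  16  47  53  53  52  55  56  56  95 105  75  63  41  46  24  18  27  21  24  25  23  24  26
```

Contact at w≈29 mm with a positive moment about the tool's y suggests the nut end touches first. Pitching a little to bring the head down too.

```bash
python3 -m pendant '[[0,0,0.003,0,0.008,0,0],[0,0,0,0,0,0,0],[0,0,0,0,0,0,0]]' | grep -E "wrist|pos"
python3 -c "
from h import *
where();s=sense();T=s['tool_rot'];print(T.T@s['wrist_force'],T.T@s['ft_torque'])"
python3 -m pendant '[[0,0,0.003,0,0.008,0,0],[0,0,0,0,0,0,0],[0,0,0,0,0,0,0]]' | grep -E "wrist|pos"
python3 -c "
from h import *
where();s=sense();T=s['tool_rot'];print(T.T@s['wrist_force'],T.T@s['ft_torque'])"
```

```text
tool_pos: [0.5774, 0.1899, 0.0973]
wrist_force: [12.8, 2.7, 9.2]
slope uvw mm [-7.5444 -0.4295 29.2224] rot err deg [-0.0726 -2.1019 -0.037 ] pos [0.5774 0.1899 0.0973] F [12.7728  2.7311  9.2291] w 0.1938203210296198 111.10780119895935 t 20.9167
[  4.5787  -1.4087 -15.2588] [ 0.8767  2.7168 -0.0552]
tool_pos: [0.5772, 0.1899, 0.0975]
wrist_force: [13.4, 4.3, 11.6]
slope uvw mm [-7.2705 -0.4276 29.2005] rot err deg [-0.0686 -3.5912 -0.0306] pos [0.5772 0.1899 0.0975] F [13.4369  4.2705 11.5603] w 0.1916775115319953 111.47290706634521 t 21.1667
[  4.2499  -2.8714 -17.4963] [1.0843 2.2839 0.0249]
```

Rechecking against the driver: it was gripped at w = 23.8 and reached the tray at 19.7 mm above its floor. So the box floor is really 4 mm higher than my fit, and the bolt was already flat on it. Undoing the pitch.

```bash
python3 -m pendant '[[0,0,-0.003,0,-0.008,0,0],[0,0,-0.003,0,-0.009,0,0],[0,0,-0.003,0,0,0,0],[0,0,0,0,0,0,0],[0,0,0,0,0,0,0]]' | grep -E "wrist|pos"
python3 -c "
from h import *
where();s=sense();T=s['tool_rot'];print(T.T@s['wrist_force'],T.T@s['ft_torque'])"
```

```text
tool_pos: [0.5774, 0.19, 0.0974]
wrist_force: [6.7, 2.7, 7.5]
slope uvw mm [-7.4599 -0.484  29.2631] rot err deg [-0.0522 -0.2428 -0.0348] pos [0.5774 0.19   0.0974] F [6.6928 2.7409 7.4637] w 0.19138491667609522 110.10527014732361 t 21.5833
[  0.562   -2.0388 -10.1755] [0.8162 2.0885 0.0459]
```

```bash
python3 -m pendant '[[0,0,0,0,0,0,0.25],[0,0,0,0,0,0,0.35],[0,0,0,0,0,0,0.45],[0,0,0,0,0,0,0.45],[0,0,0,0,0,0,0.45],[0,0,-0.02,0,0,0,0.45],[0,0,-0.05,0,0,0,0.45],[0,0,-0.06,0,0,0,0.45],[0,0,-0.06,0,0,0,0.45],[0.01,0,-0.06,0,0,0,0.45],[0.02,0,-0.06,0,0,0,0.45],[0.02,0,-0.06,0,0,0,0.45],[0.02,0,-0.06,0,0,0,0.45],[0.01,0,-0.06,0,0,0,0.45],[0,0,-0.05,0,0,0,0.45],[0,0,0,0,0,0,0.45]]' | grep -E "wrist|width|grasp"
python3 - <<'E'
from h import *
where();im=snapshot('top');cv2.imwrite('pics/l.png',im);im=im.astype(int)
for u in(-.0825,-.017-.065,-.017+.065,.0825):print(u,proj('top',slope(u,0,.02)))
for r in range(186,230,2):
    print(r,' '.join('%3d'%p.max() for p in im[r,188:232:2]))
E
```

```text
wrist_force: [-0.0, -0.2, -0.1]
gripper_width: 0.446
grasp_force: 0.0
slope uvw mm [-29.2501   0.3784 161.7941] rot err deg [-0.0551 -0.0018 -0.1261] pos [0.6788 0.1997 0.1849] F [-0.0171 -0.1673 -0.1132] w 0.44598074857907316 0.0 t 22.9167
-0.0825 [[210.2371 191.6165]]
-0.082 [[210.227  191.7279]]
0.048 [[207.3746 223.2348]]
0.0825 [[206.5314 232.5491]]
186 124 125  87 123 123 122 124 125 126 125 125 117 113 112 124 116 111 120  95  61  84  69
188 111 113  64  97 100  84  78  73  65  60  40  36  39  35  24  26  27  87 109 102 112 115
190  28  21  16  23  24  27  28  30  29  29  25  29  30  33  25  31  26 125 155 154 153 154
192  20  19  17  27  31  30  30  29  28  27  31  29  26  28  29  26  28  88 110 103  97  92
194  13  19  20  17  25  26  21  21  21  27  19  21  20  16  15  14  25  44  90  38  53  73
196  14  13  16  12  17  24  27  33  51  53  41  47  45  96  74  87 102 101  99  33  63  74
198  52  59  38  37  60  65  63  60  73  78  60  58  65  99  64  75 102 102 100  35  58  63
200  62  56  38  41  63  61  62  62  62  68  60  53  55  71  93 101 102 101 104  36  58  73
202  62
[... 580 characters left out ...]
  48  36  39  32  53  61  63  62  77  93  68  43  62  75
216  54  35  43  63  61  62  62  47  37  40  39  33  50  64  63  64  61  63  78  42  61  63
218  48  37  47  62  63  65  61  37  35  41  38  34  31  50  61  63  63  62  77  45  63  62
220  50  39  48  62  61  61  50  33  39  38  39  38  36  47  62  64  63  84  83  45  64  86
222  45  36  53  64  62  63  52  35  38  40  37  36  36  55  64  62  65  96  85  47  62  87
224  35  39  55  61  61  62  58  41  36  39  39  39  42  59  63  54  61  91  87  68  87 100
226  35  37  56  60  61  60  62  64  53  58  61  63  67  62  59 107 107 102  93  82  77  79
228  62  63  65  69  68  68  66  61  59  62  62  63  64  62  63  67  80  79  80  81  79  81
```

The head is at rows 216–225 and the shank at columns 205–211, so the bolt lies lengthwise in the middle compartment and the gripper is clear. Checking it is at rest, then handing in.

```bash
python3 -m pendant '[[0,0,0,0,0,0,0.45],[0,0,0,0,0,0,0.45],[0,0,0,0,0,0,0.45],[0,0,0,0,0,0,0.45],[0,0,0,0,0,0,0.45],[0,0,0,0,0,0,0.45]]' | grep wrist
python3 - <<'E'
from h import *
a=cv2.imread('pics/l.png');b=snapshot('top');o=cv2.imread('pics/top0.png')
g=lambda i:cv2.GaussianBlur(i,(5,5),0).astype(int)
print("motion",abs(g(a)-g(b))[196:228,192:225].max())
y=lambda i:np.argwhere((i[196:,:,2].astype(int)>90)&(i[196:,:,0]<60)&(i[196:,:,1]>70))  # brass
for i in(o,b):
    q_=y(i[:,235:255]);print("brass",q_.mean(0),len(q_))
print(finish_job())
E
```

```text
wrist_force: [0.5, 0.2, 0.6]
motion 5
brass [13.1256  7.7538] 199
brass [30.1062  9.5751] 273
the job is handed in; nothing more can be done
None
```

The job is handed in: the nut driver lies flat in the tray's empty +y lane, and the bolt lies lengthwise on the floor of the middle compartment. Both were pressed onto the floor before release, and the bolt was at rest at hand-in. My last check, whether the nipple had moved, was inconclusive: its color mask also picked up other things. Nothing else suggests the arm touched the other parts.

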